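Change the worn pulley of a belt idler

TASK

The grooved pulley on the belt idler's shaft is worn and has to be changed; the collar that holds it is already slack. Put the collar and the bronze washer aside in the round dish first, then lay the worn pulley flat in the rectangular pan. Fit the matching new grooved pulley fully home on the shaft, put the washer and then the collar back over it, each seated on the part below, and leave the flat-faced roller, the feeler gauge and the deburring tool where they lie.

Things in the scene. Friction and masses are not known exactly. Their poses are not given: they have to be found in the camera images.
- idler_base: dark cast base plate 112 x 86 x 10 mm, bolt heads at its corners (tops 16 mm up), with an upright bright shaft; fixed. Origin: centre of the underside, on the shaft axis; z up. Round boss ends at z 18 mm: the pulley rests on it. Shaft 24 mm thick up to z 60 mm, then a rounded nose up to its tip at z 72 mm. At the start it carries, from below: worn pulley, washer, collar.
- worn_pulley: worn aluminium pulley with a V groove round its rim, on the idler shaft at the start, below washer and collar: 66 mm in diameter, 28 mm high, plain 27 mm bore, 0.24 kg. Origin: centre of the underside; z along the bore.
- new_pulley: new pulley standing on the bench, the same as the worn one: V groove round the rim, 66 mm in diameter, 28 mm high, plain 27 mm bore, 0.24 kg. Origin: centre of the underside; z along the bore.
- flat_roller: a spare of the wrong kind, standing on the bench: smooth roller without a groove, 54 mm in diameter, 28 mm high, 27 mm bore. To be left alone. Origin: centre of the underside.
- thrust_washer: thick bronze ring, 56 mm in diameter, 10 mm high, 27 mm bore, 0.13 kg; at the start on top of the worn pulley. Origin: centre of the underside; z along the bore.
- shaft_collar: dark split steel shaft collar, about 46 mm in diameter, 16 mm high, bore about 29 mm, 0.17 kg; at the start topmost on the shaft, its top level with the shaft's tip; it is slack and lifts straight off. Origin: centre of the underside; z along the bore.
- parts_dish: round shallow steel dish for parts that go back, 142 mm across its rim, flat floor about 120 mm across and 3 mm above the bench, rim 15 mm high. It clings to the bench and does not move. Origin: centre of the underside.
- scrap_pan: rectangular dark sheet-steel pan for worn parts, outside 150 mm along its x, 116 mm along its y, walls 2.5 mm thick and 18 mm high (20 mm with the rolled rim), floor 2.5 mm above the bench. It does not move. Origin: centre of the underside.
- feeler_gauge: folded steel feeler gauge, 92 mm long, 17 mm wide, 10 mm high, lying on the bench; to be left alone.
- deburr_tool: hand deburring tool with a red and grey grip, 132 mm long, 18 mm thick, lying on the bench; to be left alone.
Mind the look-alikes: they are no part of the job. What is shaped like the new_pulley but turquoise is not meant. There is more than one size of the shaft_collar; the one meant has the size given above.

How it is judged (in metres and radians):
On the way, in this order (a step that is already met when the one before it is completed fails the run):
1. collar and washer both lie in the round dish, let go (horizontal distance between each of shaft_collar, thrust_washer and parts_dish below 0.055 m and z of each of shaft_collar, thrust_washer in the frame of parts_dish below 0.03 m and contact force between the fingers and thrust_washer below 0.1 N and contact force between the fingers and shaft_collar below 0.1 N and linear speed of each of thrust_washer, shaft_collar below 0.03 m/s), for 0.2 s.
2. the worn pulley lies flat on the floor of the rectangular pan, let go (x of worn_pulley in the frame of scrap_pan between -0.045 and 0.045 m and y of worn_pulley in the frame of scrap_pan between -0.028 and 0.028 m and z of worn_pulley in the frame of scrap_pan below 0.006 m and angle between worn_pulley's own z axis and vertical below 0.1 rad and contact force between the fingers and worn_pulley below 0.1 N), for 0.2 s.
At the end, for the whole second after the job is handed in: New pulley, washer and collar are on the shaft in this order from below, each within 2.5 mm of its seated height, level and let go (centres within 5 to 6 mm of the shaft axis, which the bores ensure); the worn pulley lies flat on the floor of the rectangular pan; all at rest (horizontal distance between each of new_pulley, thrust_washer and idler_base below 0.005 m and z of new_pulley in the frame of idler_base between 0.015 and 0.0205 m and angle between each of new_pulley, thrust_washer, shaft_collar's own z axis and vertical below 0.06 rad and z of thrust_washer in the frame of idler_base between 0.043 and 0.0485 m and horizontal distance between shaft_collar and idler_base below 0.006 m and z of shaft_collar in the frame of idler_base between 0.053 and 0.0585 m and x of worn_pulley in the frame of scrap_pan between -0.045 and 0.045 m and y of worn_pulley in the frame of scrap_pan between -0.028 and 0.028 m and z of worn_pulley in the frame of scrap_pan below 0.006 m and angle between worn_pulley's own z axis and vertical below 0.1 rad and linear speed of each of new_pulley, thrust_washer, shaft_collar, worn_pulley below 0.02 m/s); the robot touches nothing.
It fails at once if the flat-faced roller was moved by more than 15 mm (distance of flat_roller from where it was at the start of the episode above 0.015 m).
It fails at once if the feeler gauge was moved by more than 15 mm (distance of feeler_gauge from where it was at the start of the episode above 0.015 m).
It fails at once if the deburring tool was moved by more than 15 mm (distance of deburr_tool from where it was at the start of the episode above 0.015 m).
It also fails if it takes over 128 s, if anything falls off the work surface, if the arm or the gripper's body presses on something with over 40 N, if the wrist force passes 120 N, or if a joint passes its speed limit or range.

ROBOT

A 6-joint arm with a two-finger parallel gripper is mounted at the origin on a cart in front of the work surface, level with it; the furniture and walls round the work are solid. World frame = base frame: x ahead of the robot, y to its left, z up, the work surface at z = 0. Lengths are in m, angles in degrees, forces in N, time in s.
With the tool pointing down it reaches from about 0.4 to 0.825 m from the base axis. Payload 7 kg.
Tool frame: the origin (TCP) lies on the centre line of the jaws, within the pads' length; the fingertips stand 8 mm ahead of it and the grasp point (between the pads) lies 11 mm behind it; z points along the fingers, y is the line along which they close (so a half turn about z gives the same grasp; the last joint's range is limited). The gripper opens to 88 mm and grips with 3 to 60 N. Pads are 19 mm wide; open, the fingers measure 130 mm over their backs; the gripper's body (78 mm by 193 mm) begins 47 mm behind the grasp point.
Start: joints at [-59.639, 20.546, 0.682, 0, -70.136, -16.507], TCP at [0.162, -0.655, 0.235] pointing down, gripper open.
Joint ranges: [-176.03, 176.03], [-82.01, 121.73], [-58.28, 71.71], [-173.87, 95.51], [-174.79, -0.11], [-173.66, 173.66]. Speed limits (degrees/s): [136.94, 136.94, 172.46, 180, 180, 180].

INTERFACE

Orientations are given as [roll, pitch, yaw] about the fixed x, y, z axes, in that order (R = Rz(yaw) Ry(pitch) Rx(roll)).
In Python, from plant import r gives the robot as it stands.
- The arm moves only by the tool carry_out, never from a script. Its argument "targets" is a list of rows, each a list of 6 numbers: the shift along the tool's x, y, z scaled (see below), then the turn, a rotation vector about the tool's x, y, z scaled (see below). A call has 1 to 5 rows; each row shifts and turns the commanded pose from where the row before left it, along the tool's axes as they then stand; what a row does not reach is not made up. The controller multiplies each number of a shift by 0.5 m and each number of a turn by 60 degrees. A row lasts 1/8 s, in which the tool goes at most 62.5 mm and 10.7 degrees, less where a joint would pass 70% of its speed; a pose out of reach is approached as far as the arm can. A call with a number of a shift or a turn outside -1 to 1 is refused whole. A call with a gripper value outside its range is refused whole. "hand" is the opening, from 0 (shut) to 1 (fully open), set as the call begins (left out, the last holds). The fingers move at their own pace and stop on an object; "squeeze" is the grip in N (left out, the last holds). Time passes only in rows, so rows that do not move let the fingers close. It gives the time, the measured TCP pose, the force, the opening and the grip force at its end, in the units of the state.
- r.get_state(): the state, without advancing time (a new reading comes with each control period).
- r.capture(name): name is "scene" or "side" or "wrist"; returns the picture (480x640x3 uint8, red, green, blue); there is no depth.
- r.camera_info(name): a dict with "K" (3x3 intrinsics, pixels), "eye" and "attitude" of the camera in the world. Camera axes: x right, y down, z forward; pixel columns grow to the right and rows downward; lengths in m; the calibration is good to about 2 mm. A picture is of the moment at which its call begins: read the wrist's pose just before it. camera_info takes no time and is no camera call; for the wrist camera it gives the pose at the moment of the call.
- r.close_job(): hands the job in; it is judged then, once.
The state is a dict: "time_s": time; "joints": joint angles; "qd": joint speeds; "joint_torque": joint torques, N m; "tcp_pos": TCP position; "eef_rot": TCP orientation; "contact_force": force on the tool from outside, world axes, zero at the start; "moment": the same for the moment, N m; "gripper_width": finger opening in m; "gripper_force": force on a finger pad.
Only numpy, scipy, OpenCV 4.12 (cv2) and the standard library are available. Lean on these libraries where they do the work, as an engineer would, in place of code of your own. Each camera call takes 0.05 s, during which the arm holds its last target. There are 200 camera calls.

## Working session

There is one attempt and no reset: what is moved stays moved. The work goes in short steps, Python scripts to look and compute and a tool call to move; the robot and the scene stay as the last step left them, time stands still between calls to the robot, and variables do not carry over. Pictures are saved under pics/ and viewed, at most 14 in all, crops included, and the job is handed in when it is done.

Besides the shell and the picture viewer there is one more tool, called as name([rows], argument=value, ...), one row to a line, values as JSON. carry_out: Moves the arm, as the interface text tells. Its arguments: {"type":"object","properties":{"targets":{"type":"array","items":{"type":"array","items":{"type":"number","minimum":-1,"maximum":1}}},"hand":{"type":"number"},"squeeze":{"type":"number"}},"required":["targets"]}

```bash
mkdir -p pics; ls
python3 - <<'E'
from plant import r
import cv2,json
for n in("scene","side","wrist"):
    i=r.camera_info(n);print(n,i)
    cv2.imwrite(f"pics/{n}0.png",r.capture(n)[:,:,::-1])
print(r.get_state())
E
```

```text
pics
scene {'K': array([[608.34753908,   0.        , 310.5314089 ],
       [  0.        , 608.34753908, 230.42894676],
       [  0.        ,   0.        ,   1.        ]]), 'eye': array([0.85330865, 1.15886862, 0.90925453]), 'attitude': array([-1.30538748e+02, -2.38818179e-02,  1.63222671e+02])}
side {'K': array([[458.80524212,   0.        , 322.41867738],
       [  0.        , 458.80524212, 236.76301026],
       [  0.        ,   0.        ,   1.        ]]), 'eye': array([0.40591059, 0.97149474, 0.50084121]), 'attitude': array([-117.90253288,   -0.98080353, -170.45442925])}
wrist {'K': array([[364.60517447,   0.        , 320.26609657],
       [  0.        , 364.60517447, 240.53338209],
       [  0.        ,   0.        ,   1.        ]]), 'eye': array([ 0.08300634, -0.67478611,  0.38361499]), 'attitude': array([ 1.62800027e+02, -3.72549744e-02,  1.03821394e+02])}
{'time_s': 0.15, 'joints': array([-5.96409178e+01,  2.05812030e+01,  6.45202514e-01, -1.32085482e-02,
       -7.01354633e+01, -1.65061414e+01]), 'qd': array([ 0.0134894 , -0.13418361,  0.16950053, -0.05991378, -0.0229606 ,
        0.11697733]), 'joint_torque': array([-7.63220305e-04, -5.83277357e+01,  2.93293405e+01,  7.00116277e+00,
        8.87054717e-03, -1.14377351e-04]), 'tcp_pos': array([ 0.16148657, -0.65502748,  0.23384673]), 'eef_rot': array([ 1.79927953e+02, -8.39899128e-03, -1.66151550e+02]), 'contact_force': array([-0.32253853, -0.09908136,  0.29040207]), 'moment': array([-0.01730902, -0.01867921, -0.00046322]), 'gripper_force': 0.0, 'gripper_width': 0.08772782733022427}
```

View pics/scene0.png

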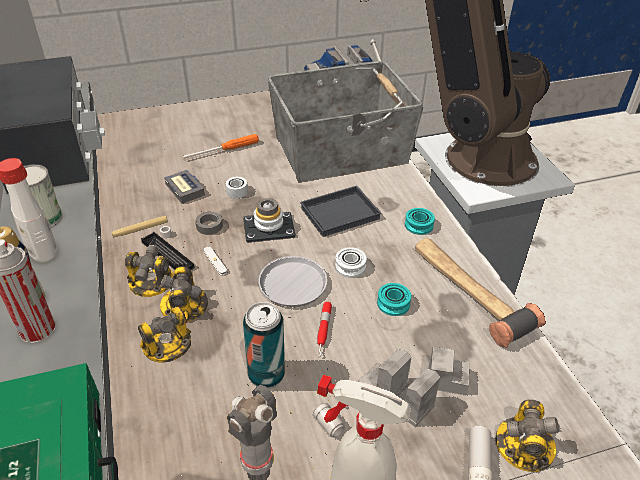

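View pics/side0.png

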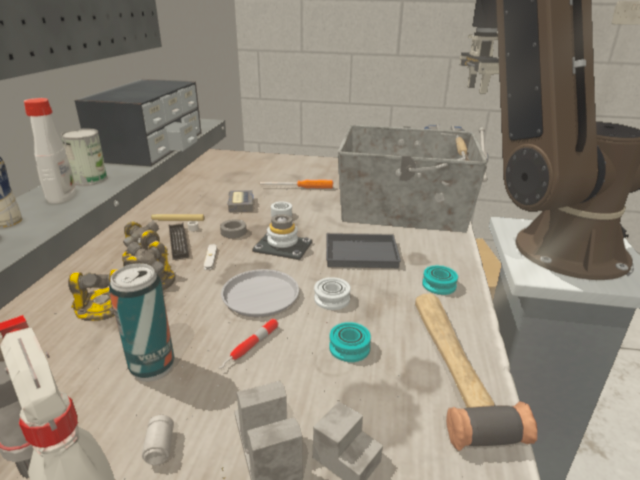

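The scene shows the idler with its stack at (269,220), the pan at (341,210) and the dish at (293,282). The white new pulley is at (351,262) and a plain white roller is at (236,186). There is a larger loose collar at (209,222), two turquoise decoys, the feeler gauge at (215,260) and the red deburring tool at (325,325).

```bash
cat > h.py <<'E'
from plant import r
import numpy as np, cv2
from scipy.spatial.transform import Rotation as Ro
def cam(n):
    i=r.camera_info(n); return i["K"],np.array(i["eye"]),Ro.from_euler("xyz",i["attitude"],degrees=True).as_matrix()
def ray(c,px):
    K,e,R=c; return e,R@np.linalg.inv(K)@[px[0],px[1],1.]
def plane(c,px,z):
    e,d=ray(c,px); return (e+d*(z-e[2])/d[2])
def tri(obs):
    A=np.zeros((3,3));b=np.zeros(3)
    for c,px in obs:
        e,d=ray(c,px); d=d/np.linalg.norm(d);P=np.eye(3)-np.outer(d,d);A+=P;b+=P@e
    return np.linalg.solve(A,b)
def proj(c,p):
    K,e,R=c;q=K@(R.T@(np.array(p)-e));return q[:2]/q[2]
def move(p,yaw):
    "turn first? print tool-frame shift (scaled) and yaw turn (scaled) from the current pose, tool kept vertical"
    s=r.get_state();R=Ro.from_euler("xyz",s["eef_rot"],degrees=True)
    T=Ro.from_euler("xyz",[180,0,yaw],degrees=True)
    sh=R.inv().apply(np.array(p)-s["tcp_pos"])/.5
    tn=(R.inv()*T).as_rotvec(degrees=True)/60
    print("shift",sh.round(4),"turn",tn.round(3))
E
python3 - <<'E'
from h import *
s=cam("scene");d=cam("side")
for n,a,b,z in [("collar top",(267,203),(282,219),.072),("newp",(351,256),(333,286),.028),("roller",(236,182),(282,207),.028),("othercollar",(209,218),(233,225),.016),("dish rim",(293,280),(261,291),.015),("pan",(341,208),(362,250),.01),("feeler",(215,260),(211,256),.005),("deburr",(325,318),(252,341),.01),("can",(262,315),(138,275),.1)]:
    print(n,plane(s,a,z).round(3),plane(d,b,z).round(3),tri([(s,a),(d,b)]).round(3))
im=cv2.imread("pics/scene0.png")[160:310,190:390];cv2.imwrite("pics/crop.png",cv2.resize(im,None,fx=4,fy=4,interpolation=cv2.INTER_CUBIC))
E
```

```text
collar top [0.636 0.103 0.072] [0.632 0.108 0.072] [0.635 0.096 0.066]
newp [0.497 0.277 0.028] [0.495 0.276 0.028] [0.496 0.274 0.026]
roller [ 0.678 -0.056  0.028] [ 0.672 -0.047  0.028] [ 0.677 -0.067  0.019]
othercollar [0.764 0.049 0.016] [0.766 0.05  0.016] [0.764 0.053 0.018]
dish rim [0.631 0.298 0.015] [0.625 0.298 0.015] [0.629 0.29  0.008]
pan [0.456 0.095 0.01 ] [0.457 0.1   0.01 ] [0.456 0.094 0.008]
feeler [0.774 0.181 0.005] [0.77  0.179 0.005] [0.773 0.175 0.001]
deburr [0.598 0.412 0.01 ] [0.603 0.428 0.01 ] [0.602 0.421 0.012]
can [0.728 0.448 0.1  ] [0.791 0.41  0.1  ] [0.736 0.495 0.157]
```

View pics/crop.png

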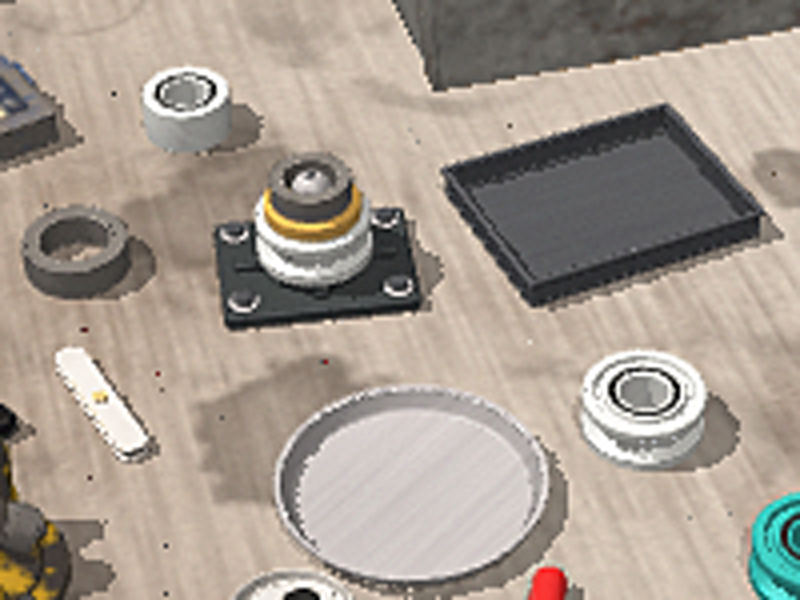

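View pics/wrist0.png

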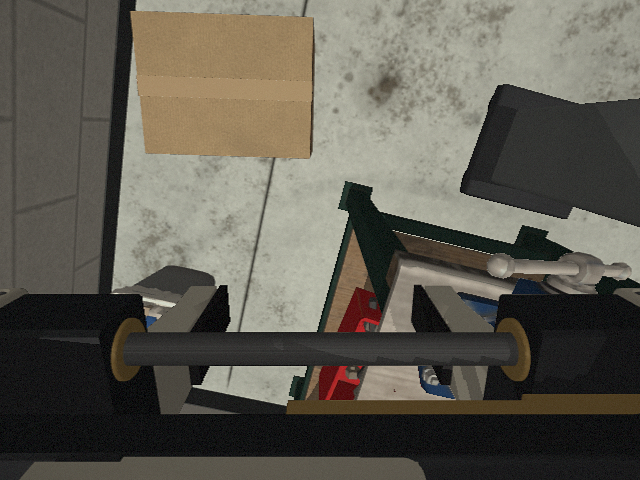

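The crop shows the idler stack (dark collar, bronze washer, white pulley), and the grooved new pulley at crop (643,405). The tall ungrooved roller is at (186,110). The wrist view shows the fingers at the bottom of the picture, with the TCP at about row 315. I'll lift and travel over the idler.

carry_out([
  [0, 0, -0.11, 0, 0, 0],
  [0, 0, -0.11, 0, 0, 0],
  [0, 0, -0.11, 0, 0, 0],
  [-0.08, 0.08, 0, 0, 0, 0],
  [-0.085, 0.083, 0, 0, 0, 0],
], hand=1, squeeze=25)

```text
time_s: 0.78
tcp_pos: [0.2226, -0.5557, 0.3993]
eef_rot: [180.0, 0.0, -166.2]
contact_force: [1.4, 0.6, -0.1]
gripper_width: 0.0877
gripper_force: 0.0
```

carry_out([
  [-0.085, 0.083, 0, 0, 0, 0],
  [-0.085, 0.083, 0, 0, 0, 0],
  [-0.085, 0.083, 0, 0, 0, 0],
  [-0.085, 0.083, 0, 0, 0, 0],
  [-0.085, 0.083, 0, 0, 0, 0],
])

```text
time_s: 1.4
tcp_pos: [0.3793, -0.3023, 0.3996]
eef_rot: [-180.0, 0.0, -166.2]
contact_force: [1.1, -0.1, 0.0]
gripper_width: 0.0881
gripper_force: 0.0
```

carry_out([
  [-0.085, 0.083, 0, 0, 0, 0],
  [-0.085, 0.083, 0, 0, 0, 0],
  [-0.085, 0.083, 0, 0, 0, 0],
  [-0.085, 0.083, 0, 0, 0, 0],
  [-0.085, 0.083, 0, 0, 0, 0],
])

```text
time_s: 2.02
tcp_pos: [0.536, -0.0498, 0.3997]
eef_rot: [180.0, 0.0, -166.1]
contact_force: [0.7, -0.7, -0.0]
gripper_width: 0.0878
gripper_force: 0.0
```

carry_out([
  [-0.085, 0.083, 0, 0, 0, 0],
  [-0.085, 0.083, 0, 0, 0, 0],
  [-0.085, 0.083, 0, 0, 0, 0],
  [0, 0, 0.1, 0, 0, 0],
  [0, 0, 0.1, 0, 0, 0],
])

```text
time_s: 2.65
tcp_pos: [0.6296, 0.1007, 0.2976]
eef_rot: [180.0, -0.0, -166.1]
contact_force: [0.3, 0.0, -0.4]
gripper_width: 0.0873
gripper_force: 0.0
```

Run:
```python
from h import *
s=r.get_state();print(s["time_s"],s["tcp_pos"],s["eef_rot"],s["joints"],s["contact_force"])
w=cam("wrist");im=r.capture("wrist")[:,:,::-1];cv2.imwrite("pics/w1.png",im)
print(proj(w,[.635,.1,.072]),w)
```

```text
2.65 [0.62959643 0.10074017 0.29763393] [ 1.79986695e+02 -1.58118578e-02 -1.66075044e+02] [ 2.65871379e+01  1.52468750e+01  1.33095940e+00 -1.69440739e-02
 -7.60965958e+01 -1.02658110e+02] [ 3.41397952e-01  5.67674385e-05 -3.98161443e-01]
[318.85798996 213.164534  ] (array([[364.60517447,   0.        , 320.26609657],
       [  0.        , 364.60517447, 240.53338209],
       [  0.        ,   0.        ,   1.        ]]), array([0.55110555, 0.08099787, 0.4475307 ]), array([[-2.40194907e-01,  9.27310432e-01,  2.87057083e-01],
       [ 9.70724502e-01,  2.29632187e-01,  7.04485634e-02],
       [-5.89857962e-04,  2.95574730e-01, -9.55319439e-01]]))
```

View pics/w1.png

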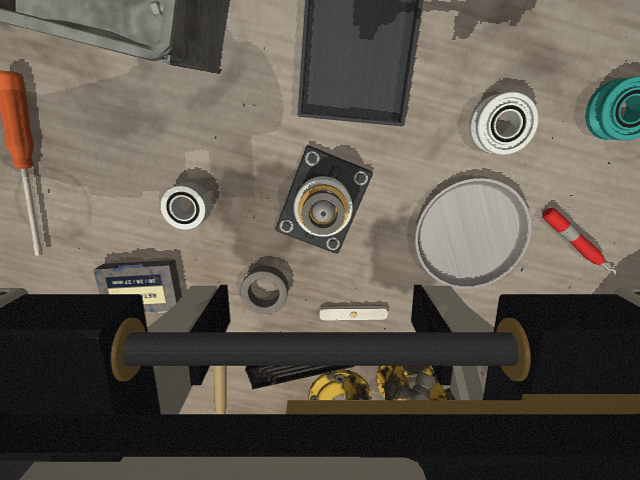

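The wrist view shows the shaft at (323,213) with bolts at about (313,158), (362,177), (335,244) and (287,227). It also shows the dish at (473,232), the new pulley at (505,123), the pan's lower edge at rows 116–125, the roller at (185,207) and the gauge at (354,313).

Run:
```python
from h import *
w=cam("wrist");im=cv2.imread("pics/w1.png");hsv=cv2.cvtColor(im,cv2.COLOR_BGR2HSV)
b=[(313,158),(362,177),(335,244),(287,227)]
B=[plane(w,p,.016)for p in b];print("bolts",np.round(B,4).tolist(),"mean",np.mean(B,0).round(4))
print("tip",plane(w,(323,213),.072).round(4))
def blob(m,seed,nm,zs):
    n,l,st,c=cv2.connectedComponentsWithStats(m.astype(np.uint8))
    k=l[seed[1]-12:seed[1]+13,seed[0]-35:seed[0]+36];k=np.bincount(k[k>0]).argmax()
    cs,_=cv2.findContours((l==k).astype(np.uint8),cv2.RETR_EXTERNAL,cv2.CHAIN_APPROX_NONE)
    P=cv2.convexHull(max(cs,key=len))[:,0]
    for z in zs:
        W=np.array([plane(w,p,z)[:2]for p in P]);(cx,cy),rad=cv2.minEnclosingCircle(W.astype(np.float32))
        print(nm,"z",z,"centre",round(cx,4),round(cy,4),"rad",round(rad,4),"n",len(P))
    cv2.polylines(vis,[P],True,(0,0,255),1)
vis=im.copy()
S,V=hsv[...,1],hsv[...,2]
blob((S<40)&(V>185),(505,123),"newp",[.028])
blob((S<40)&(V>185),(185,207),"roller",[.028])
blob((S<25)&(V>100),(473,232),"dish",[.015,.003])
blob((hsv[...,0]>12)&(hsv[...,0]<28)&(S>130),(323,213),"washer",[.056])
# pan
m=((V<95)).astype(np.uint8);m[:,:285]=0;m[:,440:]=0;m[140:]=0
cs,_=cv2.findContours(m,cv2.RETR_EXTERNAL,cv2.CHAIN_APPROX_NONE);c=max(cs,key=cv2.contourArea)
q=cv2.approxPolyDP(c,6,True)[:,0];print("pan",q.tolist(),[plane(w,p,.018).round(3).tolist()for p in q])
s=cam("scene")
for p in [(443,175),(665,105),(765,215),(530,292)]: print("scene pan",plane(s,(p[0]/4+190,p[1]/4+160),.02).round(3))
cv2.imwrite("pics/v1.png",vis[60:300,140:620])
```

```text
bolts [[0.5787, 0.0794, 0.016], [0.5861, 0.1394, 0.016], [0.6719, 0.1293, 0.016], [0.665, 0.068, 0.016]] mean [0.6254 0.104  0.016 ]
tip [0.6263 0.1025 0.072 ]
newp z 0.028 centre 0.4936 0.2745 rad 0.0329 n 30
roller z 0.028 centre 0.6683 -0.0531 rad 0.0253 n 29
dish z 0.015 centre 0.6216 0.288 rad 0.0698 n 53
dish z 0.003 centre 0.6237 0.2939 rad 0.0718 n 53
washer z 0.056 centre 0.6253 0.1021 rad 0.0268 n 23
pan [[305, 0], [298, 115], [403, 125], [426, 1]] [[0.429, 0.035, 0.018], [0.538, 0.053, 0.018], [0.52, 0.168, 0.018], [0.4, 0.154, 0.018]]
scene pan [0.547 0.064 0.02 ]
scene pan [0.397 0.036 0.02 ]
scene pan [0.378 0.154 0.02 ]
scene pan [0.53 0.18 0.02]
```

View pics/v1.png

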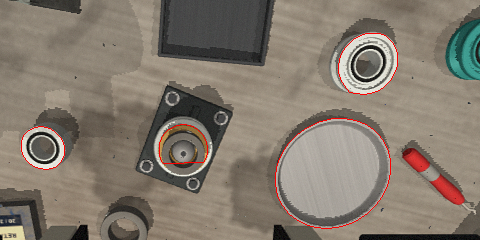

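Measured sizes agree with the specification: new pulley radius 32.9 mm, dish radius 70, washer 27. I'll turn to yaw −81 so the jaws close along the pan's long side, then look again to confirm the shaft from the new angle.

carry_out([
  [0, 0, 0, 0, 0, -0.17],
  [0, 0, 0, 0, 0, -0.17],
  [0, 0, 0, 0, 0, -0.17],
  [0, 0, 0, 0, 0, -0.17],
  [0, 0, 0, 0, 0, -0.17],
])

```text
time_s: 3.32
tcp_pos: [0.6295, 0.0995, 0.3006]
eef_rot: [-180.0, 0.0, -114.8]
contact_force: [-0.4, -0.9, 0.4]
gripper_width: 0.0877
gripper_force: 0.0
```

carry_out([
  [0, 0, 0, 0, 0, -0.17],
  [0, 0, 0, 0, 0, -0.17],
  [0, 0, 0, 0, 0, -0.17],
  [0, 0, 0.1, 0, 0, -0.06],
  [0, 0, 0.1, 0, 0, 0],
])

```text
time_s: 3.95
tcp_pos: [0.6299, 0.0998, 0.2001]
eef_rot: [-179.9, 0.0, -80.9]
contact_force: [0.0, -0.7, -0.5]
gripper_width: 0.0877
gripper_force: 0.0
```

Run:
```python
from h import *
s=r.get_state();print(s["time_s"],s["tcp_pos"],s["eef_rot"],s["joints"])
w=cam("wrist");im=r.capture("wrist")[:,:,::-1];cv2.imwrite("pics/w2.png",im)
print(proj(w,[.6257,.1028,.072]))
sc=cam("scene");print("turq",plane(sc,(394,293),.028),plane(sc,(419,216),.028),"can",plane(sc,(267,383),0),"bin",plane(sc,(300,178),0))
move([.6257,.1028,.1],-81)
```

```text
3.95 [0.62994976 0.09976354 0.20005408] [-1.79868952e+02  3.67685991e-02 -8.08997285e+01] [ 2.65024622e+01  1.83169512e+01 -7.21772916e+00  4.55787226e-03
 -6.43292728e+01 -1.74042023e+01]
[324.57267432 238.63280105]
turq [0.45178909 0.40367809 0.028     ] [0.30271246 0.1953665  0.028     ] can [0.7406633 0.5183984 0.       ] bin [ 0.51231219 -0.06416994  0.        ]
shift [-0.0078 -0.0021  0.1838] turn [ 0.008  0.    -0.   ]
```

View pics/w2.png

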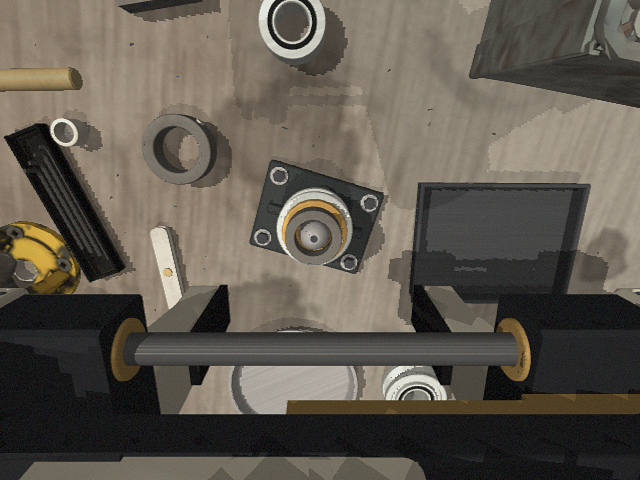

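The shaft tip is at (313,238) here. The 11 px mismatch with the prediction comes from my using a later camera pose for the first picture. I'll recompute the first view with the pose recorded at its capture and check it against this one.

```bash
cat > a.py <<'E'
from h import *
K=cam("wrist")[0]
w1=(K,np.array([0.55110555,0.08099787,0.4475307]),np.array([[-2.40194907e-01,9.27310432e-01,2.87057083e-01],[9.70724502e-01,2.29632187e-01,7.04485634e-02],[-5.89857962e-04,2.95574730e-01,-9.55319439e-01]]))
E
python3 - <<'E'
from a import *
w2=cam("wrist");print(w2[1])
for w,b,t in((w1,[(313,158),(362,177),(335,244),(287,227)],(323,213)),(w2,[(279,176),(370,203),(349,263),(263,238)],(313.5,238))):
    print("bolts",np.mean([plane(w,p,.016)for p in b],0).round(4),"tip",plane(w,t,.072).round(4))
im=cv2.imread("pics/w1.png");hsv=cv2.cvtColor(im,cv2.COLOR_BGR2HSV);S,V=hsv[...,1],hsv[...,2]
for nm,m,seed,z in(("newp",(S<40)&(V>185),(505,123),.028),("roller",(S<40)&(V>185),(185,207),.028),("dish",(S<25)&(V>100),(473,232),.015)):
    n,l,st,c=cv2.connectedComponentsWithStats(m.astype(np.uint8))
    k=l[seed[1]-12:seed[1]+13,seed[0]-35:seed[0]+36];k=np.bincount(k[k>0]).argmax()
    P=cv2.findNonZero((l==k).astype(np.uint8));P=cv2.convexHull(P)[:,0]
    print(nm,cv2.minEnclosingCircle(np.array([plane(w1,p,z)[:2]for p in P],np.float32)))
print("pan1",[plane(w1,p,.018).round(3).tolist()for p in((298,115),(403,125))])
print("pan2",[plane(w2,p,.018).round(3).tolist()for p in((418,184),(589,184),(574,301),(411,301))])
E
```

```text
[0.63927396 0.01941546 0.34179829]
bolts [0.6333 0.1058 0.016 ] tip [0.6338 0.1042 0.072 ]
bolts [0.6281 0.1003 0.016 ] tip [0.6295 0.1001 0.072 ]
newp ((0.49879756569862366, 0.27879655361175537), 0.033353619277477264)
roller ((0.6772160530090332, -0.05448048934340477), 0.025874797254800797)
dish ((0.6295245289802551, 0.2935855984687805), 0.07108511030673981)
pan1 [[0.544, 0.053, 0.018], [0.526, 0.17, 0.018]]
pan2 [[0.543, 0.052, 0.018], [0.392, 0.029, 0.018], [0.364, 0.141, 0.018], [0.523, 0.165, 0.018]]
```

carry_out([
  [-0.006, -0.008, 0, 0, 0, 0],
  [0, 0, 0, 0, 0, 0],
  [0, 0, 0, 0, 0, 0],
  [0, 0, 0, 0, 0, 0],
])

```text
time_s: 4.5
tcp_pos: [0.6334, 0.1034, 0.201]
eef_rot: [-179.9, 0.0, -80.9]
contact_force: [-0.1, -0.8, -1.0]
gripper_width: 0.0876
gripper_force: 0.0
```

```bash
cat >> a.py <<'E'
def snap(n,name="wrist"):
    s=r.get_state();w=cam(name);im=r.capture(name)[:,:,::-1].copy();cv2.imwrite(f"pics/{n}.png",im)
    print("tcp",s["tcp_pos"].round(4),"rot",s["eef_rot"].round(1),"t",s["time_s"],"qd",np.abs(s["qd"]).max().round(2));np.savez(f"pics/{n}.npz",K=w[0],e=w[1],R=w[2]);return w,im
E
python3 - <<'E'
from a import *
w,im=snap("w3")
cv2.imwrite("pics/w3c.png",cv2.resize(im[140:310,230:600],None,fx=2,fy=2,interpolation=cv2.INTER_CUBIC))
print(proj(w,[.634,.1035,.072]))
E
```

```text
tcp [0.6334 0.1034 0.201 ] rot [-179.9    0.   -80.9] t 4.5 qd 0.63
[319.03182231 233.87058501]
```

View pics/w3c.png

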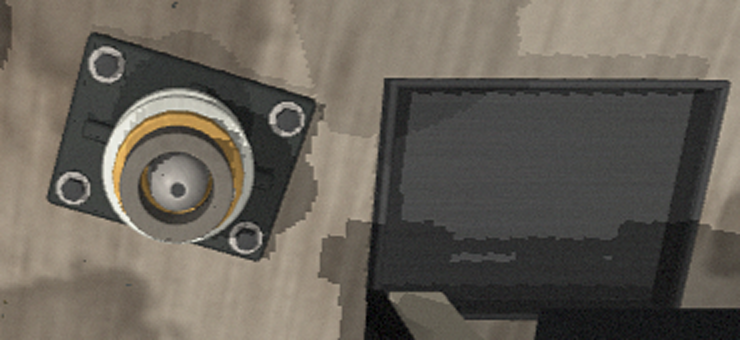

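The shaft tip is at crop (178,189), full-frame (319,234.5), against a predicted (319,233.9). That confirms the shaft at (0.634, 0.1035). I'll descend to grip the collar.

carry_out([
  [0, -0.001, 0.1, 0, 0, 0],
  [0, 0, 0.1, 0, 0, 0],
  [0, 0, 0.05, 0, 0, 0],
  [0, 0, 0.02, 0, 0, 0],
  [0, 0, 0, 0, 0, 0],
])

```text
time_s: 5.18
tcp_pos: [0.6336, 0.1033, 0.0647]
eef_rot: [180.0, -0.0, -80.9]
contact_force: [-1.1, -0.0, 0.2]
gripper_width: 0.0876
gripper_force: 0.0
```

carry_out([
  [0, 0, 0, 0, 0, 0],
  [0, 0, 0, 0, 0, 0],
  [0, 0, 0, 0, 0, 0],
  [0, 0, 0, 0, 0, 0],
  [0, 0, 0, 0, 0, 0],
], hand=0, squeeze=25)

```text
time_s: 5.8
tcp_pos: [0.6338, 0.1034, 0.0649]
eef_rot: [-179.9, 0.0, -80.9]
contact_force: [0.6, 0.3, 1.2]
gripper_width: 0.0446
gripper_force: 25.0
```

Gripped with the jaws at 44.6 mm. Next I'll lift and carry it to the dish.

carry_out([
  [0, 0, -0.05, 0, 0, 0],
  [0, 0, -0.05, 0, 0, 0],
  [0, 0, -0.04, 0, 0, 0],
  [-0.095, -0.013, 0, 0, 0, 0],
  [-0.094, -0.013, 0, 0, 0, 0],
])

```text
time_s: 6.42
tcp_pos: [0.6312, 0.1992, 0.1347]
eef_rot: [180.0, 0.0, -81.0]
contact_force: [1.2, 0.3, -1.7]
gripper_width: 0.0446
gripper_force: 25.0
```

carry_out([
  [-0.094, -0.013, 0, 0, 0, 0],
  [-0.094, -0.012, 0, 0, 0, 0],
  [0, 0, 0.08, 0, 0, 0],
  [0, 0, 0.08, 0, 0, 0],
  [0, 0, 0.05, 0, 0, 0],
])

```text
time_s: 7.05
tcp_pos: [0.6275, 0.2928, 0.0267]
eef_rot: [179.8, -0.1, -80.9]
contact_force: [1.0, -0.2, -1.7]
gripper_width: 0.0443
gripper_force: 25.0
```

carry_out([
  [0, 0, 0.02, 0, 0, 0],
  [0, 0, 0.008, 0, 0, 0],
  [0, 0, 0.005, 0, 0, 0],
  [0, 0, 0, 0, 0, 0],
])

```text
time_s: 7.55
tcp_pos: [0.6293, 0.2937, 0.0139]
eef_rot: [-179.9, 0.0, -80.9]
contact_force: [-0.1, -0.7, -2.7]
gripper_width: 0.0442
gripper_force: 25.0
```

carry_out([
  [0, 0, 0.002, 0, 0, 0],
  [0, 0, 0.002, 0, 0, 0],
  [0, 0, 0, 0, 0, 0],
])

```text
time_s: 7.92
tcp_pos: [0.6294, 0.2938, 0.0129]
eef_rot: [-179.9, 0.0, -80.9]
contact_force: [-2.8, -1.1, 7.5]
gripper_width: 0.0446
gripper_force: 25.0
```

carry_out([
  [0, 0, 0, 0, 0, 0],
  [0, 0, 0, 0, 0, 0],
  [0, 0, 0, 0, 0, 0],
  [0, 0, 0, 0, 0, 0],
], hand=0.65)

```text
time_s: 8.43
tcp_pos: [0.6296, 0.2937, 0.0114]
eef_rot: [-179.9, 0.0, -80.9]
contact_force: [1.8, 0.1, 2.8]
gripper_width: 0.0569
gripper_force: 1.2
```

carry_out([
  [0, 0, -0.1, 0, 0, 0],
  [0, 0, -0.1, 0, 0, 0],
  [0, 0, -0.08, 0, 0, 0],
  [0.094, 0.013, -0.05, 0, 0, 0],
  [0.094, 0.013, -0.05, 0, 0, 0],
])

```text
time_s: 9.05
tcp_pos: [0.6303, 0.1979, 0.2016]
eef_rot: [180.0, 0.0, -80.9]
contact_force: [-0.1, -0.4, -0.1]
gripper_width: 0.057
gripper_force: 0.0
```

carry_out([
  [0.094, 0.013, 0, 0, 0, 0],
  [0.094, 0.012, 0, 0, 0, 0],
  [0, 0, 0, 0, 0, 0],
  [0, 0, 0, 0, 0, 0],
  [0, 0, 0, 0, 0, 0],
], hand=1)

```text
time_s: 9.68
tcp_pos: [0.6332, 0.1046, 0.2008]
eef_rot: [180.0, 0.0, -80.9]
contact_force: [-0.5, -0.0, -0.4]
gripper_width: 0.0876
gripper_force: 0.0
```

Run:
```python
from a import *
w,im=snap("w4")
for p in([.634,.1035,.072],[.6295,.2936,.019]):print(proj(w,p))
wi=im[120:320,180:480];sc=r.capture("scene")[:,:,::-1][180:310,230:360]
a=cv2.resize(wi,(600,400));b=cv2.resize(sc,(200,200));c=np.zeros((400,800,3),np.uint8);c[:,:600]=a;c[:200,600:]=b;cv2.imwrite("pics/w4c.png",c)
```

```text
tcp [0.6332 0.1046 0.2008] rot [180.    0.  -80.9] t 9.675 qd 0.28
[318.72809317 232.48510845]
[295.59799102 386.07343496]
```

View pics/w4c.png

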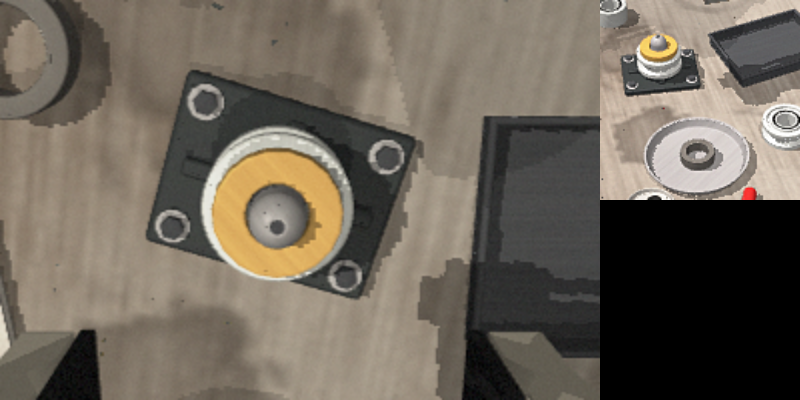

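The collar sits centred in the dish and the washer is exposed on the shaft at crop (277,213). Now the washer.

carry_out([
  [0.002, -0.001, 0.1, 0, 0, 0],
  [0, 0, 0.1, 0, 0, 0],
  [0, 0, 0.06, 0, 0, 0],
  [0, 0, 0.024, 0, 0, 0],
  [0, 0, 0, 0, 0, 0],
])

```text
time_s: 10.4
tcp_pos: [0.634, 0.1033, 0.0588]
eef_rot: [180.0, -0.0, -80.9]
contact_force: [0.1, 0.3, 0.3]
gripper_width: 0.0872
gripper_force: 0.0
```

carry_out([
  [0, 0, 0, 0, 0, 0],
  [0, 0, 0, 0, 0, 0],
])

```text
time_s: 10.65
tcp_pos: [0.6348, 0.1033, 0.0606]
eef_rot: [-179.9, 0.0, -80.9]
contact_force: [0.5, 0.4, -0.4]
gripper_width: 0.0874
gripper_force: 0.0
```

carry_out([
  [0, 0.001, 0.008, 0, 0, 0],
  [0, 0, 0, 0, 0, 0],
  [0, 0, 0, 0, 0, 0],
])

```text
time_s: 11.02
tcp_pos: [0.6335, 0.1027, 0.0551]
eef_rot: [180.0, -0.0, -80.9]
contact_force: [-0.3, -1.0, -0.4]
gripper_width: 0.0876
gripper_force: 0.0
```

Run:
```python
from h import *
for i in range(4):
    s=r.get_state();print(s["tcp_pos"].round(4),s["contact_force"].round(1));r.capture("side")
```

```text
[0.6335 0.1027 0.0551] [-0.3 -1.  -0.4]
[0.6335 0.1028 0.0551] [ 0.1 -0.5  0.3]
[0.6336 0.1028 0.0551] [ 0.3  0.5 -0.1]
[0.6335 0.1028 0.0551] [-0.6  0.3 -0. ]
```

carry_out([
  [0, 0, 0, 0, 0, 0],
  [0, 0, 0, 0, 0, 0],
  [0, 0, 0, 0, 0, 0],
  [0, 0, 0, 0, 0, 0],
  [0, 0, -0.004, 0, 0, 0],
], hand=0, squeeze=25)

```text
time_s: 11.85
tcp_pos: [0.6336, 0.1029, 0.0569]
eef_rot: [-180.0, 0.0, -80.9]
contact_force: [1.2, 0.9, -2.3]
gripper_width: 0.0546
gripper_force: 25.0
```

carry_out([
  [0, 0, -0.05, 0, 0, 0],
  [0, 0, -0.05, 0, 0, 0],
  [0, 0, -0.04, 0, 0, 0],
  [-0.095, -0.013, 0, 0, 0, 0],
  [-0.095, -0.013, 0, 0, 0, 0],
])

```text
time_s: 12.48
tcp_pos: [0.6312, 0.1992, 0.1276]
eef_rot: [-180.0, 0.0, -81.0]
contact_force: [0.6, 1.2, -1.3]
gripper_width: 0.0547
gripper_force: 25.0
```

carry_out([
  [-0.095, -0.013, 0, 0, 0, 0],
  [-0.095, -0.013, 0, 0, 0, 0],
  [0, 0, 0.06, 0, 0, 0],
  [0, 0, 0.06, 0, 0, 0],
  [0, 0, 0.04, 0, 0, 0],
])

```text
time_s: 13.1
tcp_pos: [0.6281, 0.2942, 0.0451]
eef_rot: [179.9, -0.1, -80.9]
contact_force: [-0.2, 0.0, -0.4]
gripper_width: 0.0546
gripper_force: 25.0
```

carry_out([
  [0, 0, 0.016, 0, 0, 0],
  [0, 0, 0.008, 0, 0, 0],
  [0, 0, 0, 0, 0, 0],
])

```text
time_s: 13.48
tcp_pos: [0.6295, 0.2946, 0.0356]
eef_rot: [-180.0, 0.0, -80.9]
contact_force: [0.7, -0.4, -1.5]
gripper_width: 0.0546
gripper_force: 25.0
```

carry_out([
  [0.002, 0, 0.008, 0, 0, 0],
  [0, 0, 0.003, 0, 0, 0],
  [0, 0, 0.002, 0, 0, 0],
  [0, 0, 0.002, 0, 0, 0],
  [0, 0, 0, 0, 0, 0],
])

```text
time_s: 14.1
tcp_pos: [0.6296, 0.2936, 0.028]
eef_rot: [-180.0, 0.0, -80.9]
contact_force: [-0.9, -0.6, 1.9]
gripper_width: 0.0548
gripper_force: 25.0
```

carry_out([
  [0, 0, 0.001, 0, 0, 0],
  [0, 0, 0, 0, 0, 0],
  [0, 0, 0, 0, 0, 0],
  [0, 0, 0, 0, 0, 0],
  [0, 0, 0, 0, 0, 0],
], hand=0.8)

```text
time_s: 14.72
tcp_pos: [0.6294, 0.2936, 0.027]
eef_rot: [180.0, -0.0, -80.9]
contact_force: [-0.2, 0.2, -0.3]
gripper_width: 0.0704
gripper_force: 0.0
```

carry_out([
  [0, 0, -0.1, 0, 0, 0],
  [0, 0, -0.1, 0, 0, 0],
  [0, 0, -0.1, 0, 0, 0],
  [0.095, 0.013, -0.045, 0, 0, 0],
  [0.095, 0.013, 0, 0, 0, 0],
])

```text
time_s: 15.35
tcp_pos: [0.6324, 0.1976, 0.2024]
eef_rot: [-179.7, 0.1, -80.9]
contact_force: [0.7, -0.0, -0.3]
gripper_width: 0.0698
gripper_force: 0.0
```

carry_out([
  [0.095, 0.013, 0, 0, 0, 0],
  [0.095, 0.012, 0, 0, 0, 0],
  [0, 0, 0, 0, 0, 0],
  [0, 0, 0, 0, 0, 0],
  [0, 0, 0, 0, 0, 0],
], hand=1)

```text
time_s: 15.98
tcp_pos: [0.6342, 0.1027, 0.1995]
eef_rot: [180.0, 0.0, -80.9]
contact_force: [-0.0, 0.4, 0.3]
gripper_width: 0.0875
gripper_force: 0.0
```

Run:
```python
from a import *
w,im=snap("w5")
print(proj(w,[.634,.1035,.072]))
wi=im[120:320,180:620];sc=r.capture("scene")[:,:,::-1][180:310,230:360]
a=cv2.resize(wi,(550,250));b=cv2.resize(sc,(250,250));cv2.imwrite("pics/w5c.png",np.hstack([a,b]))
move([.634,.1035,.0345],-80.9)
```

```text
tcp [0.6342 0.1027 0.1995] rot [180.    0.  -80.9] t 15.975 qd 0.39
[319.60180713 235.34099749]
shift [-0.0013 -0.      0.3298] turn [0. 0. 0.]
```

View pics/w5c.png

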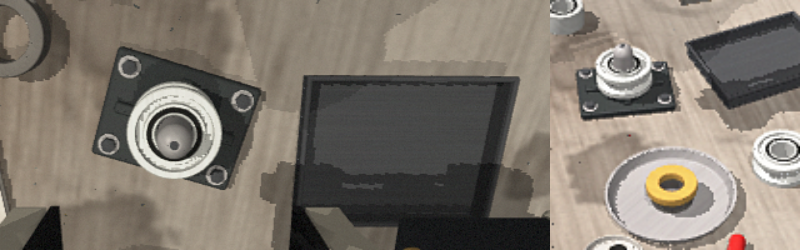

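The worn pulley is bare on the shaft and the washer lies level on the collar in the dish. Now I'll grip the worn pulley.

carry_out([
  [-0.001, 0, 0.1, 0, 0, 0],
  [0, 0, 0.1, 0, 0, 0],
  [0, 0, 0.1, 0, 0, 0],
  [0, 0, 0.036, 0, 0, 0],
  [0, 0, 0, 0, 0, 0],
])

```text
time_s: 16.7
tcp_pos: [0.6338, 0.1026, 0.0309]
eef_rot: [179.9, -0.0, -80.9]
contact_force: [0.4, 0.4, 0.9]
gripper_width: 0.0872
gripper_force: 0.0
```

carry_out([
  [0, 0, 0, 0, 0, 0],
  [0, 0, 0, 0, 0, 0],
  [0, 0, 0, 0, 0, 0],
  [0, 0, 0, 0, 0, 0],
  [0, 0, 0, 0, 0, 0],
], hand=0, squeeze=30)

```text
time_s: 17.32
tcp_pos: [0.6349, 0.1027, 0.033]
eef_rot: [-179.9, 0.0, -80.9]
contact_force: [-1.0, 0.4, 7.0]
gripper_width: 0.0647
gripper_force: 30.0
```

carry_out([
  [0, 0, -0.04, 0, 0, 0],
  [0, 0, -0.05, 0, 0, 0],
  [0, 0, -0.06, 0, 0, 0],
  [-0.011, 0.087, 0, 0, 0, 0],
  [-0.011, 0.087, 0, 0, 0, 0],
])

```text
time_s: 17.95
tcp_pos: [0.545, 0.0993, 0.1063]
eef_rot: [180.0, 0.0, -81.0]
contact_force: [-0.2, 0.5, -3.0]
gripper_width: 0.0649
gripper_force: 30.0
```

carry_out([
  [-0.011, 0.087, 0, 0, 0, 0],
  [-0.011, 0.087, 0, 0, 0, 0],
  [0, 0, 0.05, 0, 0, 0],
  [0, 0, 0.05, 0, 0, 0],
  [0, 0, 0.03, 0, 0, 0],
])

```text
time_s: 18.58
tcp_pos: [0.4579, 0.0964, 0.0407]
eef_rot: [179.9, -0.0, -81.0]
contact_force: [-0.2, 0.4, -2.6]
gripper_width: 0.065
gripper_force: 30.0
```

carry_out([
  [0, 0, 0.01, 0, 0, 0],
  [0, 0, 0.006, 0, 0, 0],
  [0, 0, 0, 0, 0, 0],
])

```text
time_s: 18.95
tcp_pos: [0.4589, 0.0968, 0.0338]
eef_rot: [-180.0, 0.0, -80.9]
contact_force: [0.3, 0.0, -2.5]
gripper_width: 0.0645
gripper_force: 30.0
```

Target TCP height is about 0.0175, so I'll lower 16 mm, slowing near the floor.

carry_out([
  [0, 0, 0.015, 0, 0, 0],
  [0, 0, 0.01, 0, 0, 0],
  [0, 0, 0.004, 0, 0, 0],
  [0, 0, 0.002, 0, 0, 0],
  [0, 0, 0, 0, 0, 0],
])

```text
time_s: 19.58
tcp_pos: [0.4588, 0.0967, 0.0181]
eef_rot: [180.0, -0.0, -80.9]
contact_force: [-0.6, -0.5, -2.0]
gripper_width: 0.065
gripper_force: 30.0
```

carry_out([
  [0, 0, 0.002, 0, 0, 0],
  [0, 0, 0, 0, 0, 0],
  [0, 0, 0, 0, 0, 0],
])

```text
time_s: 19.95
tcp_pos: [0.4589, 0.0968, 0.0174]
eef_rot: [-180.0, 0.0, -80.9]
contact_force: [-2.3, -0.7, 5.4]
gripper_width: 0.0649
gripper_force: 30.0
```

carry_out([
  [0, 0, 0, 0, 0, 0],
  [0, 0, 0, 0, 0, 0],
  [0, 0, 0, 0, 0, 0],
  [0, 0, 0, 0, 0, 0],
], hand=0.88)

```text
time_s: 20.45
tcp_pos: [0.4588, 0.0967, 0.017]
eef_rot: [180.0, -0.0, -80.9]
contact_force: [0.7, 0.1, -1.5]
gripper_width: 0.0771
gripper_force: 0.0
```

carry_out([
  [0, 0, -0.08, 0, 0, 0],
  [0, 0, -0.1, 0, 0, 0],
  [0, 0, -0.1, 0, 0, 0],
  [0, 0, -0.08, 0, 0, 0],
  [-0.087, -0.034, 0, 0, 0, 0],
])

```text
time_s: 21.08
tcp_pos: [0.47, 0.1423, 0.201]
eef_rot: [-179.6, 0.2, -81.1]
contact_force: [1.5, 0.5, -0.2]
gripper_width: 0.077
gripper_force: 0.0
```

carry_out([
  [-0.087, -0.034, 0, 0, 0, 0],
  [-0.087, -0.034, 0, 0, 0, 0],
  [-0.086, -0.034, 0, 0, 0, 0],
  [0, 0, 0, 0, 0, 0.164],
  [0, 0, 0, 0, 0, 0.164],
], hand=1)

```text
time_s: 21.7
tcp_pos: [0.4983, 0.2794, 0.1964]
eef_rot: [180.0, -0.1, -100.9]
contact_force: [0.4, -0.3, -0.4]
gripper_width: 0.0878
gripper_force: 0.0
```

carry_out([
  [0, 0, 0, 0, 0, 0.164],
  [0, 0, 0, 0, 0, 0.164],
  [0, 0, 0, 0, 0, 0.164],
  [0, 0, 0, 0, 0, 0.164],
  [0, 0, 0, 0, 0, 0],
])

```text
time_s: 22.32
tcp_pos: [0.4985, 0.2787, 0.1969]
eef_rot: [180.0, -0.0, -139.9]
contact_force: [-0.3, -0.4, 0.6]
gripper_width: 0.0877
gripper_force: 0.0
```

carry_out([
  [0, 0, 0, 0, 0, 0],
  [0, 0, 0, 0, 0, 0],
  [0, 0, 0, 0, 0, 0],
])

```text
time_s: 22.7
tcp_pos: [0.4986, 0.2788, 0.1971]
eef_rot: [-180.0, -0.0, -139.9]
contact_force: [0.3, 0.4, -0.4]
gripper_width: 0.0877
gripper_force: 0.0
```

Run:
```python
from a import *
w,im=snap("w6")
print(proj(w,[.4988,.2788,.028]))
wi=im[60:330,120:520];sc=r.capture("scene")[:,:,::-1][160:310,260:410]
a=cv2.resize(wi,(480,324));b=cv2.resize(sc,(320,324));cv2.imwrite("pics/w6c.png",np.hstack([a,b]))
hsv=cv2.cvtColor(im,cv2.COLOR_BGR2HSV);m=((hsv[...,1]<40)&(hsv[...,2]>185)).astype(np.uint8)
u,v=proj(w,[.4988,.2788,.028]).astype(int)
m2=np.zeros_like(m);m2[max(v-75,0):v+75,u-75:u+75]=m[max(v-75,0):v+75,u-75:u+75]
n,l,st,c=cv2.connectedComponentsWithStats(m2);k=1+st[1:,4].argmax();P=cv2.convexHull(cv2.findNonZero((l==k).astype(np.uint8)))[:,0]
print(cv2.minEnclosingCircle(np.array([plane(w,p,.028)[:2]for p in P],np.float32)),st[k])
# dark bore ring: median of contour of hole
```

```text
tcp [0.4986 0.2788 0.1971] rot [-180.    -0.  -139.9] t 22.7 qd 0.37
[320.37225191 222.0203669 ]
((0.49738138914108276, 0.2792784571647644), 0.03243251517415047) [ 286  186   72   70 1907]
```

View pics/w6c.png

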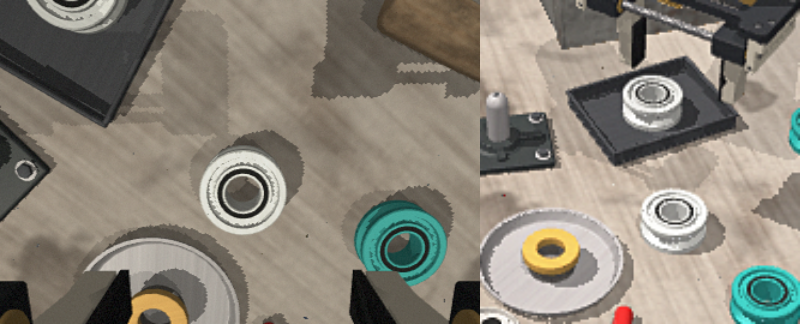

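The worn pulley is flat in the pan. The new pulley is centred between the fingers at crop (243,195), clear of both the dish and the turquoise decoy. I'll descend and grip.

carry_out([
  [0, 0, 0.1, 0, 0, 0],
  [0, 0, 0.1, 0, 0, 0],
  [0, 0, 0.1, 0, 0, 0],
  [0, 0, 0.05, 0, 0, 0],
  [0, 0, 0.016, 0, 0, 0],
])

```text
time_s: 23.42
tcp_pos: [0.498, 0.278, 0.0124]
eef_rot: [-180.0, -0.2, -140.0]
contact_force: [-0.3, -1.0, 0.2]
gripper_width: 0.0876
gripper_force: 0.0
```

carry_out([
  [0, 0, 0, 0, 0, 0],
  [0, 0, 0, 0, 0, 0],
  [0, 0, 0, 0, 0, 0],
  [0, 0, 0, 0, 0, 0],
  [0, 0, 0, 0, 0, 0],
], hand=0, squeeze=30)

```text
time_s: 24.05
tcp_pos: [0.4994, 0.2794, 0.0153]
eef_rot: [-180.0, 0.1, -140.0]
contact_force: [-0.6, -0.3, 6.6]
gripper_width: 0.0652
gripper_force: 30.0
```

carry_out([
  [0, 0, -0.06, 0, 0, 0],
  [0, 0, -0.08, 0, 0, 0],
  [0, 0, -0.06, 0, 0, 0],
  [0, 0, 0, 0, 0, 0],
  [0, 0, 0, 0, 0, 0],
])

```text
time_s: 24.68
tcp_pos: [0.4979, 0.2783, 0.1132]
eef_rot: [180.0, -0.1, -140.0]
contact_force: [-0.6, -0.2, -2.7]
gripper_width: 0.065
gripper_force: 30.0
```

Run:
```python
from a import *
move([.634,.1035,.113],-139.9)
```

```text
shift [ 1.590e-02 -4.428e-01  3.000e-04] turn [ 0.    -0.001 -0.002]
```

carry_out([
  [0.004, -0.11, 0, 0, 0, 0],
  [0.004, -0.11, 0, 0, 0, 0],
  [0.004, -0.112, 0, 0, 0, 0],
  [0.002, -0.11, 0, 0, 0, 0],
  [0, 0, 0, 0, 0, 0],
])

```text
time_s: 25.3
tcp_pos: [0.636, 0.1014, 0.1114]
eef_rot: [180.0, -0.2, -140.2]
contact_force: [-0.5, 1.1, -2.6]
gripper_width: 0.0649
gripper_force: 30.0
```

carry_out([
  [0, 0, 0.03, 0, 0, 0],
  [0, 0, 0, 0, 0, 0],
  [0, 0, 0, 0, 0, 0],
  [0, 0, 0, 0, 0, 0],
])

```text
time_s: 25.8
tcp_pos: [0.6353, 0.1058, 0.0994]
eef_rot: [-180.0, 0.0, -139.9]
contact_force: [0.1, 0.1, -2.0]
gripper_width: 0.0654
gripper_force: 30.0
```

Run:
```python
from a import *
w,im=snap("w7")
print("tip",proj(w,[.634,.1035,.072]))
s=r.get_state();print(r.get_state()["contact_force"]);b=s["tcp_pos"]-[0,0,.0153]
print("bore top/bottom",proj(w,b+[0,0,.028]),proj(w,b))
sd=cam("side");si=r.capture("side")[:,:,::-1];u,v=proj(sd,[.634,.1035,.08]).astype(int);sx=cv2.resize(si[v-40:v+40,u-40:u+40],(320,320),interpolation=cv2.INTER_CUBIC)
cv2.imwrite("pics/w7c.png",np.hstack([cv2.resize(im[180:380,200:440],(384,320)),sx]))
move([.634,.1035,.0985],-139.9)
```

```text
tcp [0.6353 0.1058 0.0994] rot [-180.     0.  -139.9] t 25.8 qd 0.21
tip [318.62658033 283.29819908]
[ 0.11192019 -0.67649191 -2.91400402]
bore top/bottom [320.14749196 327.2380683 ] [320.22168214 297.83659395]
shift [ 0.0048 -0.0014  0.002 ] turn [-0.     0.001 -0.001]
```

View pics/w7c.png

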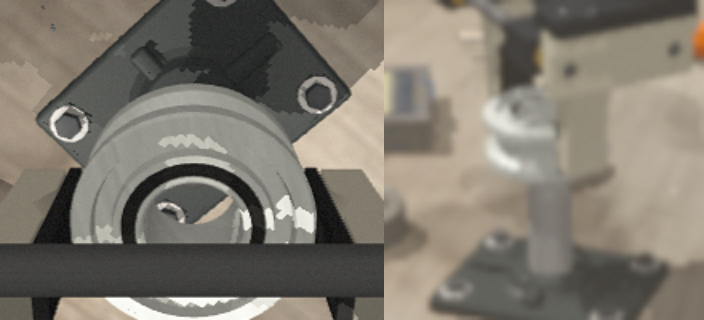

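The side view shows the new pulley held level above the shaft nose, and the wrist view shows its bore at crop (195,220). I'll fit the dark ring on its top face to find the centring offset along tool x.

```bash
cat > ring.py <<'E'
from a import *
from scipy.optimize import least_squares
def ring(im,w,z,cx,cy,dark=45):
    "outer edge of dark ring on the top face: scan rays up from pixel (cx,cy), circle fit on plane z"
    g=cv2.cvtColor(im,cv2.COLOR_BGR2GRAY).astype(int);out=[];inn=[]
    for a in np.radians(np.arange(190,351,4)):
        v=[g[int(round(cy+t*np.sin(a))),int(round(cx+t*np.cos(a)))]for t in np.arange(15,70,.5)]
        d=np.where(np.array(v)<dark)[0]
        if len(d)>4:
            for L,k in((inn,d[0]),(out,d[-1])):
                t=15+.5*k;L.append(plane(w,(cx+t*np.cos(a),cy+t*np.sin(a)),z)[:2])
    for L in(inn,out):
        L=np.array(L);f=least_squares(lambda q:np.hypot(*(L-q[:2]).T)-q[2],[*L.mean(0),.018],loss="soft_l1",f_scale=.0005)
        print("centre",f.x[:2].round(4),"R",f.x[2].round(4),"n",len(L),"rms",np.sqrt((f.fun**2).mean()).round(5))
E
python3 - <<'E'
from ring import *
im=cv2.imread("pics/w7.png");d=np.load("pics/w7.npz");w=(d["K"],d["e"],d["R"])
ring(im,w,.0994-.0153+.028,321.5,320)
E
```

```text
centre [0.6336 0.1046] R 0.0156 n 41 rms 0.00228
centre [0.634  0.1046] R 0.019 n 41 rms 0.00017
```

The ring fit (rms 0.17 mm) puts the pulley centre at (0.634, 0.1046), so I need to shift about 1 mm and go down.

carry_out([
  [0.0015, -0.0015, 0.01, 0, 0, 0],
  [0, 0, 0.02, 0, 0, 0],
  [0, 0, 0.02, 0, 0, 0],
  [0, 0, 0, 0, 0, 0],
])

```text
time_s: 26.4
tcp_pos: [0.6348, 0.1039, 0.0727]
eef_rot: [180.0, -0.1, -140.0]
contact_force: [0.1, -0.3, -2.7]
gripper_width: 0.0655
gripper_force: 30.0
```

carry_out([
  [0, 0, 0.015, 0, 0, 0],
  [0, 0, 0.015, 0, 0, 0],
  [0, 0, 0, 0, 0, 0],
])

```text
time_s: 26.78
tcp_pos: [0.6349, 0.1038, 0.0582]
eef_rot: [180.0, -0.1, -140.0]
contact_force: [0.1, -0.1, -3.2]
gripper_width: 0.0655
gripper_force: 30.0
```

carry_out([
  [0, 0, 0.015, 0, 0, 0],
  [0, 0, 0.015, 0, 0, 0],
  [0, 0, 0.012, 0, 0, 0],
  [0, 0, 0.004, 0, 0, 0],
  [0, 0, 0, 0, 0, 0],
])

```text
time_s: 27.4
tcp_pos: [0.6352, 0.1039, 0.0359]
eef_rot: [180.0, -0.0, -140.0]
contact_force: [-0.2, 0.6, -2.8]
gripper_width: 0.0655
gripper_force: 30.0
```

carry_out([
  [0, 0, 0.002, 0, 0, 0],
  [0, 0, 0.002, 0, 0, 0],
  [0, 0, 0, 0, 0, 0],
])

```text
time_s: 27.78
tcp_pos: [0.6352, 0.104, 0.0341]
eef_rot: [180.0, 0.0, -140.0]
contact_force: [-0.5, -0.8, -2.5]
gripper_width: 0.0655
gripper_force: 30.0
```

Nearly home. I'll lower another 1 mm, release, and go to the washer with yaw −81.

carry_out([
  [0, 0, 0.002, 0, 0, 0],
  [0, 0, 0.001, 0, 0, 0],
  [0, 0, 0, 0, 0, 0],
])

```text
time_s: 28.15
tcp_pos: [0.6355, 0.104, 0.0334]
eef_rot: [-180.0, 0.0, -140.0]
contact_force: [-3.2, -0.2, 5.1]
gripper_width: 0.0654
gripper_force: 30.0
```

carry_out([
  [0, 0, 0, 0, 0, 0],
  [0, 0, 0, 0, 0, 0],
  [0, 0, 0, 0, 0, 0],
  [0, 0, 0, 0, 0, 0],
  [0, 0, 0, 0, 0, 0],
], hand=1)

```text
time_s: 28.78
tcp_pos: [0.6353, 0.104, 0.0325]
eef_rot: [-180.0, -0.0, -140.0]
contact_force: [-0.2, 0.2, 0.5]
gripper_width: 0.0874
gripper_force: 0.0
```

carry_out([
  [0, 0, -0.08, 0, 0, 0],
  [0, 0, -0.1, 0, 0, 0],
  [0, 0, -0.1, 0, 0, 0],
  [0, 0, -0.05, 0, 0, -0.164],
  [0, 0, 0, 0, 0, -0.164],
])

```text
time_s: 29.4
tcp_pos: [0.6365, 0.1044, 0.2008]
eef_rot: [-179.8, 0.2, -120.0]
contact_force: [0.3, -0.4, -0.7]
gripper_width: 0.088
gripper_force: 0.0
```

carry_out([
  [0, 0, 0, 0, 0, -0.164],
  [0, 0, 0, 0, 0, -0.164],
  [0, 0, 0, 0, 0, -0.164],
  [0, 0, 0, 0, 0, -0.164],
  [0, 0, 0, 0, 0, 0],
])

```text
time_s: 30.02
tcp_pos: [0.6352, 0.1039, 0.1975]
eef_rot: [180.0, 0.0, -81.0]
contact_force: [0.2, 0.1, 0.1]
gripper_width: 0.0877
gripper_force: 0.0
```

carry_out([
  [-0.095, -0.013, 0, 0, 0, 0],
  [-0.095, -0.013, 0, 0, 0, 0],
  [-0.095, -0.013, 0, 0, 0, 0],
  [-0.095, -0.013, 0, 0, 0, 0],
  [0, 0, 0, 0, 0, 0],
])

```text
time_s: 30.65
tcp_pos: [0.6305, 0.2989, 0.1968]
eef_rot: [180.0, -0.0, -81.0]
contact_force: [-0.5, -0.6, 0.4]
gripper_width: 0.088
gripper_force: 0.0
```

carry_out([
  [0, 0, 0, 0, 0, 0],
  [0, 0, 0, 0, 0, 0],
])

```text
time_s: 30.9
tcp_pos: [0.6311, 0.2947, 0.1977]
eef_rot: [180.0, -0.0, -81.1]
contact_force: [0.0, -0.3, 0.6]
gripper_width: 0.0876
gripper_force: 0.0
```

Run:
```python
from a import *
w,im=snap("w8")
hsv=cv2.cvtColor(im,cv2.COLOR_BGR2HSV);m=((hsv[...,0]>12)&(hsv[...,0]<28)&(hsv[...,1]>110)&(hsv[...,2]>90)).astype(np.uint8);m[320:]=0
m[:,:230]=0;m[:,410:]=0
n,l,st,c=cv2.connectedComponentsWithStats(m);k=1+st[1:,4].argmax();P=cv2.convexHull(cv2.findNonZero((l==k).astype(np.uint8)))[:,0]
print(st[k],cv2.minEnclosingCircle(np.array([plane(w,p,.029)[:2]for p in P],np.float32)))
sc=r.capture("scene")[:,:,::-1][180:330,210:360]
cv2.imwrite("pics/w8c.png",np.hstack([cv2.resize(im[60:330,150:490],(453,360)),cv2.resize(sc,(340,360))]))
move([.6295,.2936,.0281],-80.9)
```

```text
tcp [0.6311 0.2947 0.1977] rot [180.   -0.  -81.1] t 30.9 qd 0.38
[ 292  190   61   61 2203] ((0.6287183165550232, 0.2932913303375244), 0.027999848127365112)
shift [0.0016 0.0038 0.3394] turn [-0.     0.    -0.003]
```

View pics/w8c.png

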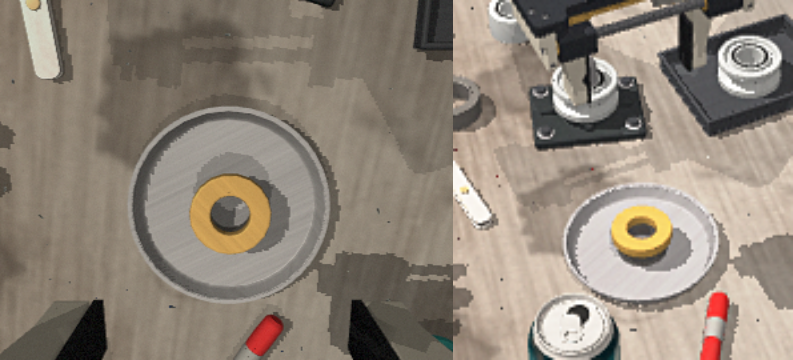

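The washer is measured at (0.6287, 0.2933) with radius 28.0 mm, level on the collar. The new pulley is seated on the boss. Next I'll pick up the washer.

carry_out([
  [0.002, 0.0045, 0.1, 0, 0, 0],
  [0, 0, 0.1, 0, 0, 0],
  [0, 0, 0.1, 0, 0, 0],
  [0, 0, 0.034, 0, 0, 0],
  [0, 0, 0, 0, 0, 0],
])

```text
time_s: 31.62
tcp_pos: [0.6291, 0.2938, 0.0303]
eef_rot: [179.9, -0.1, -81.0]
contact_force: [0.3, -0.0, 1.0]
gripper_width: 0.0875
gripper_force: 0.0
```

carry_out([
  [0, 0, 0, 0, 0, 0],
  [0, 0, 0, 0, 0, 0],
  [0, 0, 0, 0, 0, 0],
])

```text
time_s: 32.0
tcp_pos: [0.6295, 0.2948, 0.032]
eef_rot: [-179.9, 0.1, -80.9]
contact_force: [-0.5, 0.5, 0.9]
gripper_width: 0.0876
gripper_force: 0.0
```

carry_out([
  [0.002, 0.001, 0.007, 0, 0, 0],
  [0, 0, 0, 0, 0, 0],
  [0, 0, 0, 0, 0, 0],
  [0, 0, 0, 0, 0, 0],
])

```text
time_s: 32.5
tcp_pos: [0.6286, 0.2933, 0.027]
eef_rot: [180.0, -0.0, -80.9]
contact_force: [0.6, -0.6, -1.7]
gripper_width: 0.0877
gripper_force: 0.0
```

carry_out([
  [0, 0, 0, 0, 0, 0],
  [0, 0, 0, 0, 0, 0],
  [0, 0, 0, 0, 0, 0],
  [0, 0, 0, 0, 0, 0],
  [0, 0, 0, 0, 0, 0],
], hand=0, squeeze=25)

```text
time_s: 33.12
tcp_pos: [0.6287, 0.2933, 0.0271]
eef_rot: [-180.0, -0.0, -80.9]
contact_force: [0.8, -0.4, 0.1]
gripper_width: 0.0548
gripper_force: 25.0
```

Run:
```python
from h import *
move([.634,.1035,.028],-80.9)
```

```text
shift [ 0.3765  0.0492 -0.0018] turn [-0.    -0.    -0.001]
```

carry_out([
  [0, 0, -0.04, 0, 0, 0],
  [0, 0, -0.07, 0, 0, 0],
  [0, 0, -0.06, 0, 0, 0],
  [0.094, 0.012, 0, 0, 0, 0],
  [0.094, 0.012, 0, 0, 0, 0],
])

```text
time_s: 33.75
tcp_pos: [0.6317, 0.1982, 0.114]
eef_rot: [-179.9, 0.0, -80.9]
contact_force: [0.3, -0.8, -1.4]
gripper_width: 0.0547
gripper_force: 25.0
```

carry_out([
  [0.094, 0.012, 0, 0, 0, 0],
  [0.094, 0.012, 0, 0, 0, 0],
  [0, 0, 0, 0, 0, 0],
  [0, 0, 0.02, 0, 0, 0],
  [0, 0, 0, 0, 0, 0],
])

```text
time_s: 34.38
tcp_pos: [0.6339, 0.1045, 0.1012]
eef_rot: [179.9, -0.0, -80.9]
contact_force: [0.4, -0.6, -1.7]
gripper_width: 0.0545
gripper_force: 25.0
```

carry_out([
  [0, 0, 0, 0, 0, 0],
  [0, 0, 0, 0, 0, 0],
  [0, 0, 0, 0, 0, 0],
])

```text
time_s: 34.75
tcp_pos: [0.6346, 0.1042, 0.1021]
eef_rot: [-180.0, 0.0, -80.9]
contact_force: [0.4, -0.2, -1.9]
gripper_width: 0.0547
gripper_force: 25.0
```

Run:
```python
from a import *
w,im=snap("w9")
hsv=cv2.cvtColor(im,cv2.COLOR_BGR2HSV);m=((hsv[...,0]>12)&(hsv[...,0]<28)&(hsv[...,1]>110)&(hsv[...,2]>60)).astype(np.uint8);m[326:]=0;m[:,:230]=0;m[:,410:]=0
n,l,st,c=cv2.connectedComponentsWithStats(m);k=1+st[1:,4].argmax();print(st[k])
from scipy.optimize import least_squares
z=r.get_state()["tcp_pos"][2]-.0081+.01
cs=cv2.findContours((l==k).astype(np.uint8),cv2.RETR_EXTERNAL,cv2.CHAIN_APPROX_NONE)[0];P=cv2.convexHull(max(cs,key=len))[:,0]
P=P[(P[:,1]<318)];t=np.array([w[2]@np.array([0,0,0.])])
for zz in(z,z-.01):
    L=np.array([plane(w,p,zz)[:2]for p in P]);f=least_squares(lambda q:np.hypot(*(L-q[:2]).T)-.028,L.mean(0),loss="soft_l1",f_scale=.0005);print(zz.round(4),f.x.round(4),np.sqrt((f.fun**2).mean()).round(5),len(L))
move([.634,.1035,.0545],-80.9)
```

```text
tcp [0.6346 0.1042 0.1021] rot [-180.     0.   -80.9] t 34.75 qd 0.22
[ 260  253  121   73 5440]
0.104 [0.6341 0.1031] 0.0007 23
0.094 [0.6336 0.106 ] 0.00044 23
shift [0.001  0.0013 0.0953] turn [-0.  0. -0.]
```

The washer centre agrees with the shaft within about 1 mm, so I'll descend.

carry_out([
  [0, 0.001, 0.02, 0, 0, 0],
  [0, 0, 0.02, 0, 0, 0],
  [0, 0, 0.02, 0, 0, 0],
  [0, 0, 0, 0, 0, 0],
])

```text
time_s: 35.3
tcp_pos: [0.6335, 0.1035, 0.0707]
eef_rot: [179.9, -0.0, -81.0]
contact_force: [-0.3, -0.3, -1.0]
gripper_width: 0.0543
gripper_force: 25.0
```

carry_out([
  [0, 0, 0.015, 0, 0, 0],
  [0, 0, 0.012, 0, 0, 0],
  [0, 0, 0, 0, 0, 0],
  [0, 0, 0, 0, 0, 0],
])

```text
time_s: 35.8
tcp_pos: [0.6341, 0.1038, 0.0587]
eef_rot: [-180.0, -0.0, -80.9]
contact_force: [-0.5, 0.2, -2.1]
gripper_width: 0.0552
gripper_force: 25.0
```

carry_out([
  [0, 0, 0.004, 0, 0, 0],
  [0, 0, 0.002, 0, 0, 0],
  [0, 0, 0.002, 0, 0, 0],
  [0, 0, 0, 0, 0, 0],
  [0, 0, 0, 0, 0, 0],
])

```text
time_s: 36.42
tcp_pos: [0.6341, 0.1038, 0.0546]
eef_rot: [-180.0, -0.0, -80.9]
contact_force: [-0.0, 0.2, -1.9]
gripper_width: 0.0542
gripper_force: 25.0
```

carry_out([
  [0, 0, 0, 0, 0, 0],
  [0, 0, 0, 0, 0, 0],
  [0, 0, 0, 0, 0, 0],
  [0, 0, 0, 0, 0, 0],
  [0, 0, 0, 0, 0, 0],
], hand=0.8)

```text
time_s: 37.05
tcp_pos: [0.634, 0.1038, 0.0546]
eef_rot: [-180.0, -0.0, -80.9]
contact_force: [1.1, -0.2, -0.8]
gripper_width: 0.0699
gripper_force: 0.0
```

carry_out([
  [0, 0, -0.08, 0, 0, 0],
  [0, 0, -0.1, 0, 0, 0],
  [0, 0, -0.1, 0, 0, 0],
  [-0.095, -0.013, 0, 0, 0, 0],
  [-0.095, -0.013, 0, 0, 0, 0],
])

```text
time_s: 37.67
tcp_pos: [0.6322, 0.2004, 0.1959]
eef_rot: [-179.9, 0.1, -81.0]
contact_force: [0.7, -0.2, -0.1]
gripper_width: 0.0698
gripper_force: 0.0
```

carry_out([
  [-0.095, -0.011, 0, 0, 0, 0],
  [-0.095, -0.011, 0, 0, 0, 0],
  [0, 0, 0, 0, 0, 0],
  [0, 0, 0, 0, 0, 0],
  [0, 0, 0, 0, 0, 0],
])

```text
time_s: 38.3
tcp_pos: [0.6279, 0.2942, 0.1947]
eef_rot: [180.0, -0.0, -81.0]
contact_force: [0.7, -0.2, -0.4]
gripper_width: 0.0701
gripper_force: 0.0
```

carry_out([
  [0, 0, 0, 0, 0, 0],
  [0, 0, 0, 0, 0, 0],
])

```text
time_s: 38.55
tcp_pos: [0.628, 0.2946, 0.1948]
eef_rot: [-180.0, 0.0, -81.0]
contact_force: [1.1, -0.6, 0.1]
gripper_width: 0.0703
gripper_force: 0.0
```

Run:
```python
from a import *
w,im=snap("w10")
print(proj(w,[.629,.2935,.019]))
sd=cam("side");si=r.capture("side")[:,:,::-1];u,v=proj(sd,[.634,.1035,.04]).astype(int)
cv2.imwrite("pics/w10c.png",np.hstack([cv2.resize(im[60:330,150:490],(453,360)),cv2.resize(si[v-35:v+35,u-35:u+35],(340,360),interpolation=cv2.INTER_CUBIC)]))
move([.629,.2935,.0118],-80.9)
```

```text
tcp [0.628  0.2946 0.1948] rot [-180.    0.  -81.] t 38.55 qd 0.24
[318.80347257 218.54369456]
shift [ 0.0029 -0.0016  0.3658] turn [-0.     0.    -0.001]
```

View pics/w10c.png

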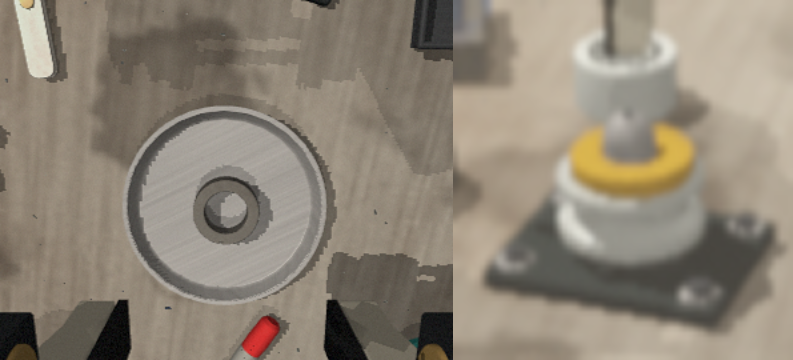

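The washer lies seated on the new pulley around the shaft, and the collar is in the dish at crop (226,210), about 0.5 mm from the predicted spot. I'll descend to it.

carry_out([
  [0.002, -0.001, 0.1, 0, 0, 0],
  [0, 0, 0.1, 0, 0, 0],
  [0, 0, 0.1, 0, 0, 0],
  [0, 0, 0.05, 0, 0, 0],
  [0, 0, 0, 0, 0, 0],
])

```text
time_s: 39.28
tcp_pos: [0.6272, 0.2932, 0.0172]
eef_rot: [179.8, -0.1, -81.0]
contact_force: [-0.2, 0.7, 0.3]
gripper_width: 0.07
gripper_force: 0.0
```

carry_out([
  [0, 0, 0, 0, 0, 0],
  [0, 0, 0, 0, 0, 0],
  [0, 0, 0, 0, 0, 0],
  [0, 0, 0, 0, 0, 0],
])

```text
time_s: 39.78
tcp_pos: [0.6287, 0.2944, 0.0203]
eef_rot: [-179.9, 0.0, -80.9]
contact_force: [-0.7, -0.2, 0.3]
gripper_width: 0.07
gripper_force: 0.0
```

carry_out([
  [0.001, 0, 0.012, 0, 0, 0],
  [0, 0, 0.003, 0, 0, 0],
  [0, 0, 0, 0, 0, 0],
  [0, 0, 0, 0, 0, 0],
])

```text
time_s: 40.28
tcp_pos: [0.6286, 0.2938, 0.0119]
eef_rot: [180.0, -0.0, -80.9]
contact_force: [-0.6, -0.8, 0.2]
gripper_width: 0.07
gripper_force: 0.0
```

carry_out([
  [0, 0, 0, 0, 0, 0],
  [0, 0, 0, 0, 0, 0],
  [0, 0, 0, 0, 0, 0],
  [0, 0, 0, 0, 0, 0],
  [0, 0, 0, 0, 0, 0],
], hand=0)

```text
time_s: 40.9
tcp_pos: [0.6286, 0.2938, 0.0121]
eef_rot: [-180.0, 0.0, -80.9]
contact_force: [0.7, -0.1, -0.9]
gripper_width: 0.0446
gripper_force: 25.0
```

Run:
```python
from h import *
move([.634,.1035,.012],-80.9)
```

```text
shift [3.775e-01 4.920e-02 2.000e-04] turn [-0.     0.    -0.001]
```

carry_out([
  [0, 0, -0.04, 0, 0, 0],
  [0, 0, -0.08, 0, 0, 0],
  [0, 0, -0.08, 0, 0, 0],
  [0.094, 0.012, 0, 0, 0, 0],
  [0.094, 0.012, 0, 0, 0, 0],
])

```text
time_s: 41.52
tcp_pos: [0.6316, 0.1987, 0.1142]
eef_rot: [-179.9, 0.1, -80.9]
contact_force: [2.0, 0.2, -2.8]
gripper_width: 0.0448
gripper_force: 25.0
```

carry_out([
  [0.094, 0.012, 0, 0, 0, 0],
  [0.095, 0.012, 0, 0, 0, 0],
  [0, 0, 0, 0, 0, 0],
  [0, 0, 0.02, 0, 0, 0],
  [0, 0, 0, 0, 0, 0],
])

```text
time_s: 42.15
tcp_pos: [0.6339, 0.1045, 0.1012]
eef_rot: [179.9, -0.0, -80.9]
contact_force: [-0.7, 0.7, -2.1]
gripper_width: 0.045
gripper_force: 25.0
```

carry_out([
  [0, 0, 0, 0, 0, 0],
  [0, 0, 0, 0, 0, 0],
  [0, 0, 0, 0, 0, 0],
])

```text
time_s: 42.52
tcp_pos: [0.6346, 0.1042, 0.1021]
eef_rot: [-180.0, 0.0, -80.9]
contact_force: [0.5, 0.5, -2.1]
gripper_width: 0.0447
gripper_force: 25.0
```

Run:
```python
from a import *
w,im=snap("w11")
move([.634,.1035,.0653],-80.9)
```

```text
tcp [0.6346 0.1042 0.1021] rot [-180.     0.   -80.9] t 42.525 qd 0.25
shift [0.0011 0.0013 0.0736] turn [-0.  0. -0.]
```

carry_out([
  [0.001, 0.001, 0.02, 0, 0, 0],
  [0, 0, 0.02, 0, 0, 0],
  [0, 0, 0.015, 0, 0, 0],
  [0, 0, 0, 0, 0, 0],
  [0, 0, 0, 0, 0, 0],
])

```text
time_s: 43.2
tcp_pos: [0.6343, 0.1033, 0.0746]
eef_rot: [-180.0, -0.0, -80.9]
contact_force: [0.5, -0.1, -2.2]
gripper_width: 0.0445
gripper_force: 25.0
```

carry_out([
  [0, 0, 0.006, 0, 0, 0],
  [0, 0, 0, 0, 0, 0],
  [0, 0, 0, 0, 0, 0],
])

```text
time_s: 43.58
tcp_pos: [0.6342, 0.1033, 0.0717]
eef_rot: [-180.0, -0.0, -80.9]
contact_force: [-0.3, -0.9, -1.5]
gripper_width: 0.0446
gripper_force: 25.0
```

carry_out([
  [0, 0, 0.005, 0, 0, 0],
  [0, 0, 0.004, 0, 0, 0],
  [0, 0, 0.003, 0, 0, 0],
  [0, 0, 0, 0, 0, 0],
  [0, 0, 0, 0, 0, 0],
])

```text
time_s: 44.2
tcp_pos: [0.6342, 0.1033, 0.0656]
eef_rot: [-180.0, -0.0, -80.9]
contact_force: [-0.4, 0.1, -1.3]
gripper_width: 0.0447
gripper_force: 25.0
```

carry_out([
  [0, 0, 0.001, 0, 0, 0],
  [0, 0, 0, 0, 0, 0],
  [0, 0, 0, 0, 0, 0],
])

```text
time_s: 44.58
tcp_pos: [0.6341, 0.1033, 0.0651]
eef_rot: [-180.0, 0.0, -80.9]
contact_force: [0.1, 0.4, -2.2]
gripper_width: 0.0447
gripper_force: 25.0
```

Essentially seated (about 0.1 mm to go). I'll release, retract, and check the stack numerically, since the picture budget is used up.

carry_out([
  [0, 0, 0, 0, 0, 0],
  [0, 0, 0, 0, 0, 0],
  [0, 0, 0, 0, 0, 0],
  [0, 0, 0, 0, 0, 0],
  [0, 0, 0, 0, 0, 0],
], hand=0.75)

```text
time_s: 45.2
tcp_pos: [0.6341, 0.1033, 0.0651]
eef_rot: [-180.0, 0.0, -80.9]
contact_force: [-0.1, -0.3, -0.1]
gripper_width: 0.0659
gripper_force: 0.0
```

carry_out([
  [0, 0, -0.05, 0, 0, 0],
  [0, 0, -0.1, 0, 0, 0],
  [0, 0, -0.1, 0, 0, 0],
  [0, 0, -0.03, 0, 0, 0],
  [0, 0, 0, 0, 0, 0],
])

```text
time_s: 45.82
tcp_pos: [0.6344, 0.1035, 0.206]
eef_rot: [-179.9, 0.0, -81.0]
contact_force: [0.6, 0.3, -0.2]
gripper_width: 0.0659
gripper_force: 0.0
```

carry_out([
  [0, 0, 0, 0, 0, 0],
  [0, 0, 0, 0, 0, 0],
  [0, 0, 0, 0, 0, 0],
  [0, 0, 0, 0, 0, 0],
])

```text
time_s: 46.32
tcp_pos: [0.634, 0.1032, 0.2045]
eef_rot: [180.0, -0.0, -80.9]
contact_force: [-0.2, -0.3, 0.0]
gripper_width: 0.0655
gripper_force: 0.0
```

Run:
```python
from a import *
w,im=snap("w12");d=np.load("pics/w3.npz");w3=(d["K"],d["e"],d["R"]);o=cv2.imread("pics/w3.png")
# compare the collar's gray silhouette with the start picture, both about the projected shaft tip
for n,ww,i in(("start",w3,o),("now",w,im)):
    u,v=proj(ww,[.634,.1035,.072]).round().astype(int);h=cv2.cvtColor(i[v-60:v+60,u-60:u+60],cv2.COLOR_BGR2HSV)
    m=(h[...,0]>12)&(h[...,0]<28)&(h[...,1]>110)&(h[...,2]>90);y,x=np.nonzero(m)
    g=h[...,2][60];print(n,(u,v),"bronze n",m.sum(),"box",x.min()-60,x.max()-60,y.min()-60,y.max()-60,"row",g[25:96:3])
```

```text
tcp [0.634  0.1032 0.2045] rot [180.   -0.  -80.9] t 46.325 qd 0.22
start (np.int64(319), np.int64(234)) bronze n 755 box -33 32 -38 19 row [232 220 114 121 121  53 124 108 165 177 176  76  76 181 131 107  85  88
 128 122 124 115 141 158]
now (np.int64(319), np.int64(233)) bronze n 681 box -31 33 -37 48 row [230 231 231 116 127 124  56  82 166 185 123  81  79 192 137 119  84  81
  55 131 129 126 138 169]
```

```bash
python3 -c "
from plant import r
print(r.close_job())"
```

```text
the job is handed in; nothing more can be done
None
```

The job is handed in at about 46 s: the new pulley, washer and collar are back on the shaft in order, and the worn pulley lies flat in the pan. The roller, gauge and deburring tool were not touched. The final stack was checked by numbers only, and no verdict came back.

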